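Gauge a column, then hold the oven lid at its mark

ROBOT

A 6-joint arm with a two-finger parallel gripper is mounted at the origin on the work surface. World frame = base frame: x ahead of the robot, y to its left, z up, the work surface at z = 0. Lengths are in m, angles in rad, forces in N, time in s.
With the tool pointing down it reaches from about 0.225 to 0.875 m from the base axis. Payload 3.4 kg.
Tool frame: the origin (TCP) lies between the finger pads; the fingertips stand 19 mm ahead of it and the grasp point (between the pads) is the TCP (manip.tip_reach is the distance from the TCP to the fingertips, in m); z points along the fingers, x is the direction in which the jaws open and shut, and the axes are right-handed (so a half turn about z gives the same grasp; the last joint's range is limited). The gripper opens to 85 mm and grips with 20 to 120 N. Pads are 22 mm wide; open, the fingers measure 114 mm over their backs; the gripper's body (76 mm by 85 mm) begins 54 mm behind the grasp point. The pads swing forward as they close: fully open they stand 13 mm farther back than shut.
Start: joints at [-1.221, 0.276, 1.505, -0, 1.361, -0.121], TCP at [0.261, -0.512, 0.25] pointing down, gripper open.
Joint ranges: [-2.89, 2.89], [-0.75, 2.08], [0.22, 2.7], [-1.18, 4.32], [0.11, 2.71], [-2.7, 2.7]. Speed limits (rad/s): [2.57, 2.57, 3.14, 3.14, 3.14, 3.14].

INTERFACE

Orientations are given as a unit quaternion [w, x, y, z].
In Python, from rig import manip gives the robot as it stands.
- The arm moves only by the tool send_rows, never from a script. Its arguments are lists of equal length, an entry for each row: "delta_pos": the shift along the tool's x, y, z normalised to -1 to 1, where 1 is 40 cm, a list of three; "angular": the turn, a rotation vector about the tool's x, y, z normalised to -1 to 1, where 1 is 0.08 rad, a list of three. A call has 1 to 5 rows; each row shifts and turns the commanded pose from where the row before left it, along the tool's axes as they then stand; what a row does not reach is not made up. A row lasts 1/12 s, in which the tool goes at most 41.7 mm and 7.16 degrees, less where a joint would pass 70% of its speed; a pose out of reach is approached as far as the arm can. A call with a number of a shift or a turn outside -1 to 1 is refused whole. A call with a gripper value outside its range is refused whole. "hand" is the finger opening in mm, from 0 to 85.4, set as the call begins (left out, the last holds). The fingers move at their own pace and stop on an object; "squeeze" is the grip in N (left out, the last holds). Time passes only in rows, so rows that do not move let the fingers close. It gives the time, the measured TCP pose, the force and the opening at its end, in the units of the state.
- manip.get_state(): the state, without advancing time (a new reading comes with each control period).
- manip.get_image(name): name is "side" or "top" or "wrist"; returns the picture (384x512x3 uint8, blue, green, red); there is no depth.
- manip.calibration(name): a dict with "fx", "fy", "cx", "cy" (pixels), "camera_from_world" (4x4, takes a point from world to camera coordinates). Camera axes: x right, y up, looking along -z (the intrinsics and any distortion apply to the point x, -y, -z); pixel columns grow to the right and rows downward; lengths in m; the calibration is good to about 2 mm. A picture is of the moment at which its call begins: read the wrist's pose just before it. calibration takes no time and is no camera call; for the wrist camera it gives the pose at the moment of the call.
- manip.sign_off(): hands the job in, once; it reports no verdict.
The state is a dict: "clock": time; "qpos": joint angles; "qd": joint speeds; "effort": joint torques, N m; "position": TCP position; "ee_rot": TCP orientation; "contact_force": force on the tool from outside, world axes, zero at the start; "moment": the same for the moment, N m; "width": finger opening in m.
Only numpy, scipy, OpenCV 4.12 (cv2) and the standard library are available. Lean on these libraries where they do the work, as an engineer would, in place of code of your own. Each camera call takes 0.05 s, during which the arm holds its last target.

TASK

Check the length of the steel column lying in the gauge: slide the gauge's jaw shut, without forcing it, until it presses the column firmly against the fixed anvil, and leave it pressing there. Then take the sprung lid of the column oven by its bar handle, lift it until the lid is parallel to the steel set pointer at its side, and finish while still holding it there, ready for a colleague to load the column. Leave the pointer and all the other things on the bench as they are.

Things in the scene. Friction and masses are not known exactly. Their poses are not given: they have to be found in the camera images.
- gauge: Length gauge: grey bed 270 x 75 x 12 mm on the bench, fixed to it. Origin: centre of its underside; its x axis is the slide direction, towards the anvil (away from the robot give or take the yaw), z up. Two low steel rails (tops 20 mm above the bench) keep the column in line. The fixed anvil is a steel block 25 x 50 x 34 mm on the bed's far end (top 46 mm above the bench), its face towards the column at gauge x = +0.100.
- jaw (a joint): Sliding jaw of the gauge: 0 = fully open (0.08 at most), grows in m as it slides along the gauge's +x towards the anvil; starts between 0 and 0.025. It needs about 5 N to slide (friction) and stays where it is left. Its sprung pad meets the column, with the column home against the anvil, at 0.055; beyond that the pad spring (1.5 N at first touch, then 1.5 N per mm) gives up to 7 mm. The pad's 2 N are passed at 0.056; 0.057 to 0.060 is a good press.
- jaw_tab (a point): Middle of the jaw's upright aluminium tab, the thing to grip: 12 mm thick along the gauge's x, 30 mm wide along its y, free between 34 and 81 mm above the bench; this point is 62 mm above the bench. The steel carriage below it is 45 mm long (along x), 62 mm wide, top 34 mm above the bench. Axes as the gauge.
- jaw_pad: Steel pad on a spring at the front of the jaw, facing the column, 16 x 14 mm; origin at the centre of its face, 40 mm ahead (+x) of the tab's middle, 22 mm above the bench.
- column: Loose steel column lying along the gauge's x between the rails: 100 mm long, tube 10 mm, an end fitting of 18 mm diameter and 20 mm length at each end, about 0.12 kg. Origin: its middle, 21 mm above the bench; it starts 3 to 12 mm short of the anvil.
- column_home (a point): Where the column's middle lies when its far end touches the anvil (gauge x = +0.050, 21 mm above the bench).
- oven: Column oven: white open-topped case 200 x 220 x 115 mm, fixed to the bench; may stand left or right of the gauge. Origin: centre of its underside; x away from the robot, give or take the yaw, z up.
- lid (a joint): Lid of the oven, white, 205 x 216 x 12 mm, hinged along the case's far top edge: 0 = shut (level), grows in rad as its near edge rises, up to 1.2. A spring and its weight shut it when let go; holding it by the bar takes 3 to 7 N.
- lid_hinge (a point): On the lid's hinge line at mid width: oven frame (0.100, 0, 0.115) m. The lid turns about this point's y axis (which is the oven's y).
- lid_bar (a point): Round steel bar handle of the lid, 14 mm diameter, along the oven's y, 120 mm long, held 45 mm in front of the lid's near edge by an arm near each end (96 mm free between them). Origin: middle of the bar, 250 mm from the hinge towards the robot and 15 mm above the hinge's level in the lid's own frame (130 mm above the bench when shut). Axes turn with the lid. Being round it can turn within the fingers.
- mark (a joint): Set angle of the steel pointer on the white arc-shaped angle scale standing at the oven's +y side, in rad, same zero and sense as the lid: the lid is at the mark when both joints are equal. Between 0.40 and 0.70; stiff, to be left as it is.
- mark_tip (a point): Tip of the steel pointer, with a short pin, 190 mm from the hinge line, 130 mm to the oven's +y side of the lid's middle. Axes turn with the pointer.
- solvent_bottle: Bystander: clear bottle, 70 mm diameter, 150 mm tall, upright. Origin at the centre of its underside.
- amber_bottle: Bystander: amber bottle, 64 mm diameter, 140 mm tall, upright. Origin at the centre of its underside.
- vial: Bystander: small glass vial, 24 mm diameter, 45 mm tall, upright beside the gauge. Origin at the centre of its underside.
- cap: Bystander: loose screw cap, 42 mm diameter, 18 mm tall, beside the gauge. Origin at the centre of its underside.
- spanner: Bystander: steel spanner 140 mm long, lying flat on the bench in front of the oven. Origin at the centre of its underside.
- carton: Bystander: cardboard box 70 x 110 x 50 mm. Origin at the centre of its underside.
- beaker: Bystander: small glass beaker, 60 mm diameter, 70 mm tall. Origin at the centre of its underside.
Mind the look-alikes: they are no part of the job. There is more than one size of the column; the job needs the smallest.

How it is judged:
On the way, in this order (a step that is already met when the one before it is completed fails the run):
1. the jaw presses the column against the anvil (over 2 N at the pad, column within 4 mm of its home) (contact force between jaw_pad and column above 2 N and distance between column and column_home below 0.004 m and value of joint jaw above 0.053 m), for 0.2 s.
2. the fingers hold the lid, parallel to the pointer (angle between the x axis of lid_bar and the x axis of mark_tip, either way round below 0.07 rad and contact force between the fingers and lid above 2 N), for 0.3 s.
At the end, for the whole second after the job is handed in: The fingers hold the lid (over 2 N of contact), the lid is still and within 0.07 rad of the pointer's angle, and the jaw is still shut on the column (joint over 0.053, over 0.8 N on the pad) with the column within 4 mm of its home against the anvil (all of step 2 and value of joint lid above 0.3 rad and velocity of joint lid between -0.05 and 0.05 rad/s and value of joint jaw above 0.053 m and contact force between jaw_pad and column above 0.8 N and distance between column and column_home below 0.004 m); the arm keeps its last pose, push and grip.
It fails at once if a bystander was moved more than 30 mm (distance of any of solvent_bottle, amber_bottle, vial, cap, spanner, carton, beaker from where it was at the start of the episode above 0.03 m).
It fails at once if the set pointer was moved (more than 10 mm at its tip) (distance of mark_tip from where it was at the start of the episode above 0.01 m).
It fails at once if the jaw was forced: more than 35 N on the column (contact force between jaw_pad and column above 35 N).
It fails at once if the lid was lifted while the jaw was not shut on the column (value of joint lid above 0.15 rad and value of joint jaw below 0.05 m).
It also fails if it takes over 64 s, if anything falls off the work surface, if the arm or the gripper's body presses on something with over 40 N, if the wrist force passes 120 N, or if a joint passes its speed limit or range.

## Working session

There is one attempt and no reset: what is moved stays moved. The work goes in short steps, Python scripts to look and compute and a tool call to move; the robot and the scene stay as the last step left them, time stands still between calls to the robot, and variables do not carry over. Pictures are saved under pics/ and viewed, and the job is handed in when it is done.

Besides the shell and the picture viewer there is one more tool, called as a command line: name --argument value ..., lists and objects as JSON in quotes. send_rows: Moves the arm, as the interface text tells. Scaled input: -1 to 1 covers 40 cm each way for a shift and 0.08 rad each way for a turn. Its arguments: {"type":"object","properties":{"delta_pos":{"type":"array","items":{"type":"array","items":{"type":"number"}}},"angular":{"type":"array","items":{"type":"array","items":{"type":"number"}}},"hand":{"type":"number"},"squeeze":{"type":"number"}},"required":["delta_pos","angular"]}

```bash
ls; mkdir -p pics; python3 - <<'E'
from rig import manip
import cv2, numpy as np
print(manip.get_state())
for n in ("side","top","wrist"):
    c=manip.calibration(n); print(n,c)
    cv2.imwrite(f"pics/{n}0.png",manip.get_image(n))
E
```

```text
pics
{'clock': 0.0, 'qpos': array([-1.22100407e+00,  2.76588192e-01,  1.50614897e+00,  2.39408032e-05,
        1.36069769e+00, -1.20954124e-01]), 'qd': array([-0.00036746,  0.00115689, -0.00050877, -0.00071308, -0.0010166 ,
       -0.00096473]), 'effort': array([ 6.71260350e-04, -4.16775584e+01, -2.45807898e+01,  1.42729691e-04,
        1.11014693e-02,  2.91948172e-07]), 'position': array([ 0.26064524, -0.51197007,  0.24943725]), 'ee_rot': array([-5.81862397e-04,  8.52509797e-01, -5.22710433e-01, -7.14137926e-04]), 'contact_force': array([-1.13332711, -0.08396116, -0.58898785]), 'moment': array([-0.06234963,  0.02006041,  0.02295124]), 'width': 0.08506893086836724}
side {'fx': 422.87050793100957, 'fy': 422.87050793100957, 'cx': 256.19620481918395, 'cy': 187.9802034744006, 'camera_from_world': array([[ 0.99586031, -0.08929722,  0.0169778 , -0.57814001],
       [ 0.03975609,  0.59586811,  0.80209765, -0.09851891],
       [-0.08174162, -0.79810225,  0.59695151, -1.24998986],
       [ 0.        ,  0.        ,  0.        ,  1.        ]])}
top {'fx': 375.3117931075384, 'fy': 375.3117931075384, 'cx': 259.73061967290755, 'cy': 200.1921415095534, 'camera_from_world': array([[ 0.03030978, -0.99921338,  0.0255721 , -0.05100946],
       [ 0.98662166,  0.03400826,  0.15944006, -0.60477638],
       [-0.1601843 ,  0.0203974 ,  0.98687635, -1.10175066],
       [ 0.        ,  0.        ,  0.        ,  1.        ]])}
wrist {'fx': 318.1294306549909, 'fy': 318.1294306549909, 'cx': 259.84232191660743, 'cy': 190.3328716467159, 'camera_from_world': array([[ 0.45214481, -0.89194344, -0.00140337, -0.5738335 ],
       [ 0.85863627,  0.43568559, -0.27004042,  0.03323257],
       [ 0.24147221,  0.12089239,  0.96284797, -0.37846451],
       [ 0.        ,  0.        ,  0.        ,  1.        ]])}
```

View pics/side0.png

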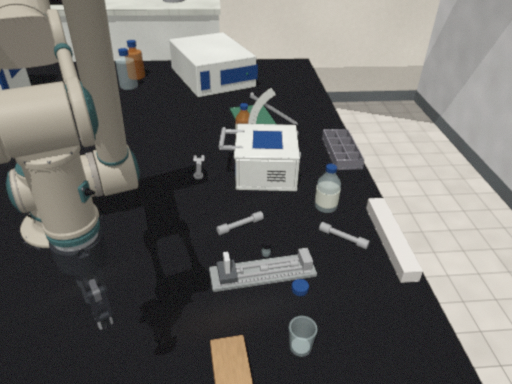

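View pics/top0.png

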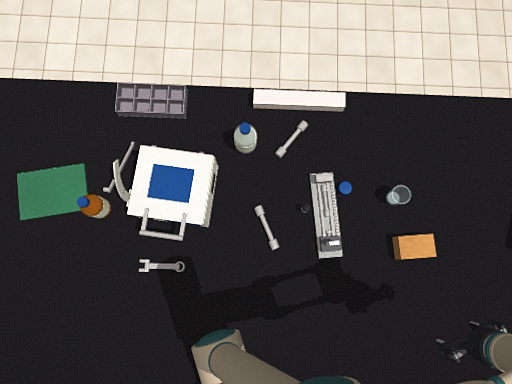

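View pics/wrist0.png

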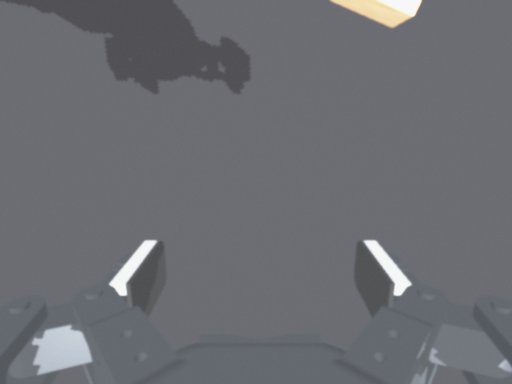

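The side and top views show the gauge (side about (262,270), top (326,215)), the jaw at its near end, and the oven to its left (top (175,190)). The pointer and arc are on the oven's left side. Next I'll zoom in and build the helpers.

```bash
cat > h.py <<'E'
from rig import manip
import cv2, numpy as np
from scipy.spatial.transform import Rotation as R
def proj(cal,P):
    P=np.atleast_2d(P); T=cal["camera_from_world"]
    c=P@T[:3,:3].T+T[:3,3]
    return np.c_[cal["cx"]+cal["fx"]*c[:,0]/-c[:,2], cal["cy"]-cal["fy"]*c[:,1]/-c[:,2]]
def ray(cal,u,v):
    T=cal["camera_from_world"]; d=np.array([(u-cal["cx"])/cal["fx"],-(v-cal["cy"])/cal["fy"],-1.])
    o=-T[:3,:3].T@T[:3,3]; return o,T[:3,:3].T@d
def onz(cal,u,v,z):
    o,d=ray(cal,u,v); return o+d*(z-o[2])/d[2]
def tri(obs):
    A=[];b=[]
    for cal,u,v in obs:
        o,d=ray(cal,u,v); d=d/np.linalg.norm(d); M=np.eye(3)-np.outer(d,d); A.append(M); b.append(M@o)
    return np.linalg.lstsq(np.vstack(A),np.hstack(b),rcond=None)[0]
def crop(img,x0,y0,w,h,s,name):
    cv2.imwrite(name,cv2.resize(img[y0:y0+h,x0:x0+w],None,fx=s,fy=s,interpolation=cv2.INTER_CUBIC))
def st():
    s=manip.get_state(); return s
def quat(q): return R.from_quat([q[1],q[2],q[3],q[0]])
E
python3 - <<'E'
from h import *
t=cv2.imread("pics/top0.png"); s=cv2.imread("pics/side0.png")
crop(t,290,165,70,100,6,"pics/t_g.png")
crop(s,200,235,130,60,6,"pics/s_g.png")
crop(t,90,130,140,120,5,"pics/t_o.png")
crop(s,200,80,120,120,5,"pics/s_o.png")
for n in("top","side"):
    c=manip.calibration(n);print(n,ray(c,256,192))
s=manip.get_state();Rm=quat(s["ee_rot"]).as_matrix();print(Rm)
c=manip.calibration("wrist");T=c["camera_from_world"];print(T[:3,:3]@Rm, Rm.T@(-T[:3,:3].T@T[:3,3]-s["position"]))
E
```

```text
top (array([ 0.4217484 , -0.00792911,  1.18502167]), array([ 0.18141857, -0.00972284, -0.98365035]))
side (array([ 0.47748723, -0.99054174,  0.83502067]), array([ 0.08090163,  0.79247937, -0.60458411]))
[[ 4.53624411e-01 -8.91192824e-01 -4.93369031e-04]
 [-8.91191869e-01 -4.53624652e-01  1.31431419e-03]
 [-1.39511173e-03 -1.56518529e-04 -9.99999015e-01]]
[[ 9.99998593e-01  1.65959489e-03 -2.45144894e-04]
 [ 1.66409889e-03 -9.62797469e-01  2.70218919e-01]
 [ 2.12429054e-04 -2.70218946e-01 -9.62798876e-01]] [-0.00028939 -0.06923907 -0.12304293]
```

View pics/t_g.png

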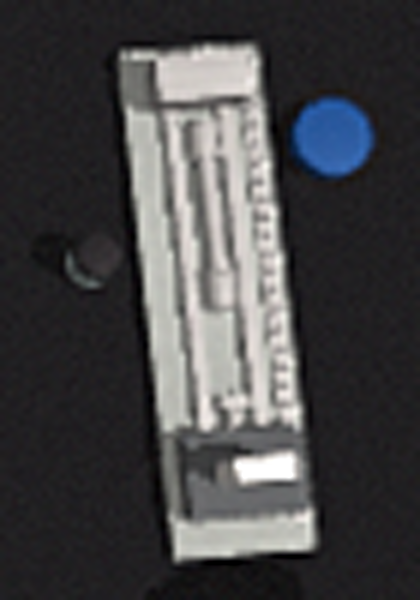

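View pics/s_g.png

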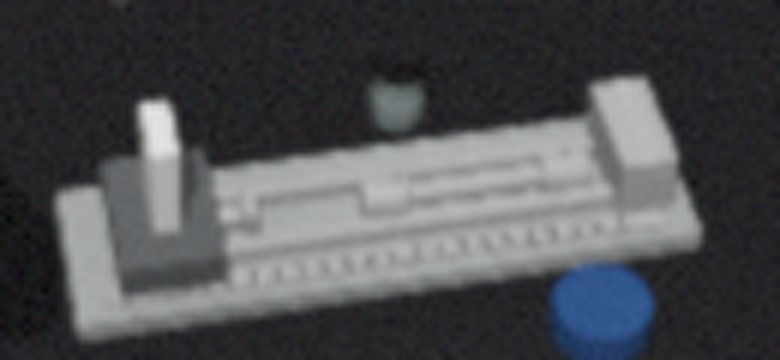

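View pics/t_o.png

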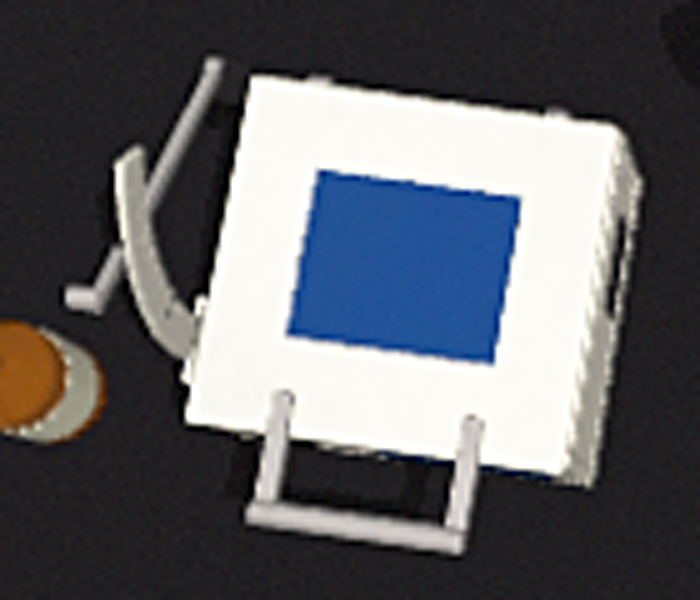

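View pics/s_o.png

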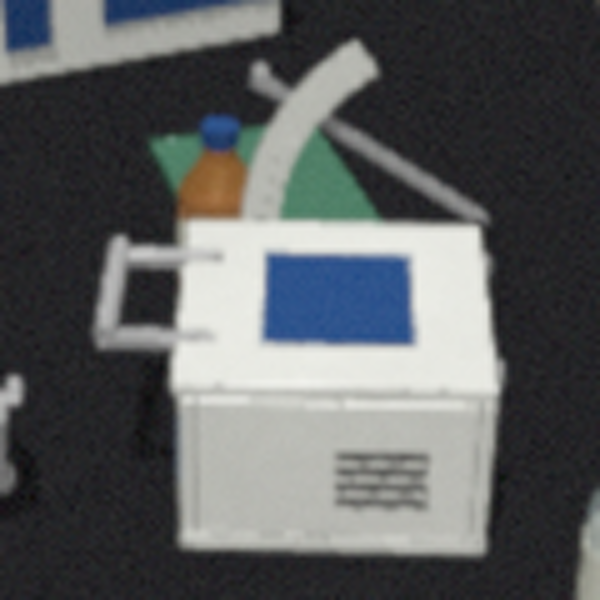

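```bash
cat >> h.py <<'E'
def un(x,y,s,x0,y0): return ((x+.5)/s-.5+x0,(y+.5)/s-.5+y0)
E
python3 - <<'E'
from h import *
np.set_printoptions(precision=4,suppress=True)
ct=manip.calibration("top");cs=manip.calibration("side")
g=lambda x,y,z:onz(ct,*un(x,y,6,290,165),z)
for n,p in dict(bl=(175,560,.012),br=(318,548,.012),tl=(122,55,.012),antl=(158,58,.046),antr=(262,45,.046),anbl=(155,108,.046),anbr=(262,95,.046),tab=(268,468,.081),tabl=(234,470,.081),tabr=(300,466,.081)).items(): print(n,g(*p))
print("tab tri",tri([(ct,*un(268,468,6,290,165)),(cs,*un(160,127,6,200,235))]))
o=lambda x,y:(ct,*un(x,y,5,90,130))
s=lambda x,y:(cs,*un(x,y,5,200,80))
bl=tri([o(252,515),s(118,243)]);br=tri([o(458,543),s(103,342)]);print("bar",bl,br,(bl+br)/2, onz(*o(252,515),.13),onz(*o(458,543),.13))
far=tri([o(215,68),s(485,216)]);tip=tri([o(100,298),s(265,82)]);d=far-tip
print("ptr",far,tip,np.linalg.norm(d),np.arctan2(-d[2],np.hypot(d[0],d[1])))
for p in((250,75),(622,127),(187,423),(560,475)): print("lid",onz(*o(*p),.127))
E
```

```text
bl [ 0.4371 -0.2207  0.012 ]
br [ 0.4455 -0.2951  0.012 ]
tl [ 0.7038 -0.1909  0.012 ]
antl [ 0.6947 -0.2044  0.046 ]
antr [ 0.7036 -0.2588  0.046 ]
anbl [ 0.6681 -0.203   0.046 ]
anbr [ 0.6769 -0.2587  0.046 ]
tab [ 0.4822 -0.2538  0.081 ]
tabl [ 0.4807 -0.237   0.081 ]
tabr [ 0.4837 -0.2695  0.081 ]
tab tri [ 0.4824 -0.254   0.08  ]
bar [0.4908 0.3008 0.1308] [0.4786 0.1875 0.1209] [0.4847 0.2442 0.1259] [0.4901 0.301  0.13  ] [0.4782 0.1859 0.13  ]
ptr [0.7531 0.347  0.1187] [0.5954 0.3623 0.219 ] 0.18748438618571117 0.5645130968139319
lid [0.7448 0.3237 0.127 ]
lid [0.7218 0.107  0.127 ]
lid [0.5407 0.3424 0.127 ]
lid [0.5183 0.1317 0.127 ]
```

Measured so far:
- Gauge yaw is about 0.11, with the tab at (0.482, -0.254), so the jaw is near 0.
- Bar middle is about (0.484, 0.244, 0.130), oven yaw about -0.10.
- Pointer is about 0.57 rad.

I'll turn the tool so that its x axis lies along the gauge.

send_rows --delta_pos '[[0, 0, 0], [0, 0, 0], [0, 0, 0], [0, 0, 0], [0, 0, 0]]' --angular '[[0, 0, -1], [0, 0, -1], [0, 0, -1], [0, 0, -1], [0, 0, -1]]'

```text
clock: 0.57
position: [0.2607, -0.5122, 0.2499]
ee_rot: [-0.0, 0.94, -0.341, -0.0]
contact_force: [-0.8, -0.0, -1.1]
width: 0.0856
```

send_rows --delta_pos '[[0, 0, 0], [0, 0, 0], [0, 0, 0], [0, 0, 0], [0, 0, 0]]' --angular '[[0, 0, -1], [0, 0, -1], [0, 0, -1], [0, 0, -1], [0, 0, -1]]'

```text
clock: 0.98
position: [0.2607, -0.5123, 0.2499]
ee_rot: [-0.0, 0.989, -0.147, -0.0]
contact_force: [-0.6, -0.5, -1.3]
width: 0.0857
```

send_rows --delta_pos '[[0, 0, 0], [0, 0, 0], [0, 0, 0], [0, 0, 0], [0, 0, 0]]' --angular '[[0, 0, -1], [0, 0, -1], [0, 0, -1], [0, 0, -1], [0, 0, -1]]'

```text
clock: 1.4
position: [0.2607, -0.5122, 0.2499]
ee_rot: [-0.0, 0.999, 0.052, -0.0]
contact_force: [0.5, 0.0, -0.2]
width: 0.0852
```

send_rows --delta_pos '[[0.069, -0.065, 0], [0.069, -0.065, 0], [0.069, -0.065, 0], [0.069, -0.065, 0], [0.069, -0.065, 0]]' --angular '[[0, 0, 0], [0, 0, 0], [0, 0, 0], [0, 0, 0], [0, 0, 0]]' --hand 60

```text
clock: 1.82
position: [0.3858, -0.3679, 0.25]
ee_rot: [-0.0, 0.999, 0.05, -0.0]
contact_force: [0.7, -0.5, -0.8]
width: 0.0599
```

send_rows --delta_pos '[[0.069, -0.065, 0.03], [0.069, -0.065, 0.03], [0.069, -0.065, 0.03], [0.067, -0.065, 0.03], [0, 0, 0]]' --angular '[[0, 0, 0], [0, 0, 0], [0, 0, 0], [0, 0, -0.1], [0, 0, 0]]'

```text
clock: 2.23
position: [0.486, -0.2488, 0.1997]
ee_rot: [-0.003, 0.998, 0.057, -0.001]
contact_force: [0.2, -0.7, 0.2]
width: 0.0602
```

```bash
python3 - <<'E'
from h import *
c=manip.calibration("wrist")
cv2.imwrite("pics/wrist1.png",manip.get_image("wrist"));np.save("w1.npy",c,allow_pickle=True)
print(manip.get_state())
print(proj(c,[[.4822,-.2538,.081]]))
E
```

```text
{'clock': 2.2833, 'qpos': array([-6.06730518e-01,  2.67285499e-01,  1.64520135e+00,  9.01887034e-04,
        1.23266696e+00, -7.20246486e-01]), 'qd': array([-0.06093827, -0.01802218, -0.02172819, -0.04491302,  0.00684012,
       -0.01595666]), 'effort': array([  1.68250535, -39.28843617, -23.01727653,   0.39557087,
        -0.05626295,   0.11534206]), 'position': array([ 0.48467149, -0.251557  ,  0.20063195]), 'ee_rot': array([-0.00143155,  0.99839654,  0.05657732, -0.001141  ]), 'contact_force': array([-0.75840197,  0.17696203, -1.37048766]), 'moment': array([-0.03889333,  0.00195305,  0.04288691]), 'width': 0.06002250048845933}
[[253.73139108 198.13399557]]
```

View pics/wrist1.png

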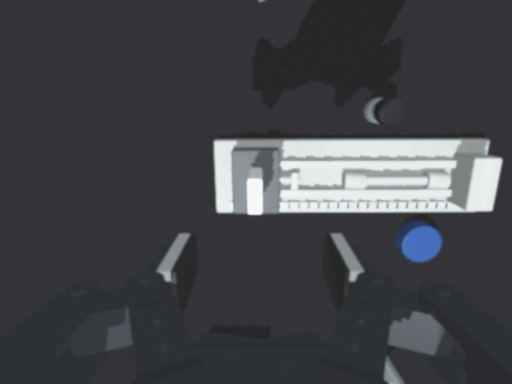

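The wrist view shows the tab top centred at about (255,195). The gauge is level in the picture, so the yaw is right.

```bash
python3 - <<'E'
from h import *
np.set_printoptions(precision=4,suppress=True)
c=manip.calibration("wrist");im=cv2.imread("pics/wrist1.png")
crop(im,205,125,90,100,6,"pics/w1c.png")
for p in((248,195),(255.5,195),(263,195),(255.5,177),(255.5,213)):print(onz(c,*p,.081))
for p in((215,140),(488,138),(217,212)):print("bed",onz(c,*p,.012))
s=manip.get_state();print(s["position"],quat(s["ee_rot"]).as_matrix())
E
```

```text
[ 0.4759 -0.2552  0.081 ]
[ 0.4818 -0.2545  0.081 ]
[ 0.4878 -0.2539  0.081 ]
[ 0.4802 -0.2399  0.081 ]
[ 0.4835 -0.2696  0.081 ]
bed [ 0.4377 -0.2237  0.012 ]
bed [ 0.7012 -0.1921  0.012 ]
bed [ 0.4453 -0.2975  0.012 ]
[ 0.4847 -0.2516  0.2006] [[ 0.9936  0.113  -0.0024]
 [ 0.113  -0.9936  0.0027]
 [-0.0021 -0.003  -1.    ]]
```

View pics/w1c.png

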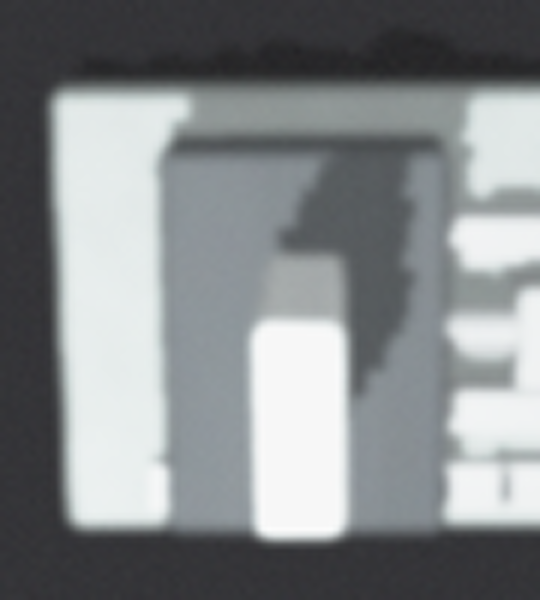

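send_rows --delta_pos '[[-0.008, 0.007, 0.08], [0, 0, 0.08], [0, 0, 0.08], [0, 0, 0.06], [0, 0, 0.04]]' --angular '[[0, 0, 0], [0, 0, 0], [0, 0, 0], [0, 0, 0], [0, 0, 0]]'

```text
clock: 2.7
position: [0.479, -0.2583, 0.064]
ee_rot: [-0.001, 0.999, 0.053, -0.002]
contact_force: [-0.3, -0.2, -0.1]
width: 0.06
```

send_rows --delta_pos '[[0, 0, 0], [0, 0, 0], [0, 0, 0], [0, 0, 0]]' --angular '[[0, 0, 0], [0, 0, 0], [0, 0, 0], [0, 0, 0]]'

```text
clock: 3.03
position: [0.4818, -0.2592, 0.0679]
ee_rot: [0.001, 0.999, 0.054, 0.001]
contact_force: [-0.8, -0.1, 0.4]
width: 0.06
```

send_rows --delta_pos '[[0, 0, 0], [0, 0, 0], [0, 0, 0], [0, 0, 0], [0, 0, 0]]' --angular '[[0, 0, 0], [0, 0, 0], [0, 0, 0], [0, 0, 0], [0, 0, 0]]' --hand 0 --squeeze 30

```text
clock: 3.45
position: [0.4816, -0.2582, 0.067]
ee_rot: [0.0, 0.999, 0.054, 0.001]
contact_force: [0.7, 0.5, 3.8]
width: 0.0116
```

send_rows --delta_pos '[[0, 0, 0], [0, 0, 0], [0, 0, 0], [0, 0, 0], [0, 0, 0]]' --angular '[[0, 0, 0], [0, 0, 0], [0, 0, 0], [0, 0, 0], [0, 0, 0]]'

```text
clock: 3.87
position: [0.4816, -0.2582, 0.0669]
ee_rot: [0.0, 0.999, 0.054, 0.001]
contact_force: [0.6, 1.4, 5.4]
width: 0.0115
```

```bash
python3 - <<'E'
from h import *
print(manip.get_state())
cv2.imwrite("pics/wrist2.png",manip.get_image("wrist"))
E
```

```text
{'clock': 3.8667, 'qpos': array([-6.19611985e-01,  3.98832024e-01,  1.82771649e+00,  3.03427790e-04,
        9.13530917e-01, -7.28256118e-01]), 'qd': array([ 0.00245285,  0.00049258,  0.00065684,  0.00115778, -0.00069614,
        0.00174223]), 'effort': array([-1.25844408e+00, -3.96400416e+01, -1.66308779e+01, -2.96947164e-01,
       -2.18155619e-02,  2.83511449e-01]), 'position': array([ 0.48158803, -0.25817895,  0.06693804]), 'ee_rot': array([3.78271648e-04, 9.98529650e-01, 5.42028750e-02, 6.66193545e-04]), 'contact_force': array([0.58920134, 1.37174039, 5.41440768]), 'moment': array([ 0.16816022, -0.12799618,  0.296047  ]), 'width': 0.011548391440850533}
```

View pics/wrist2.png

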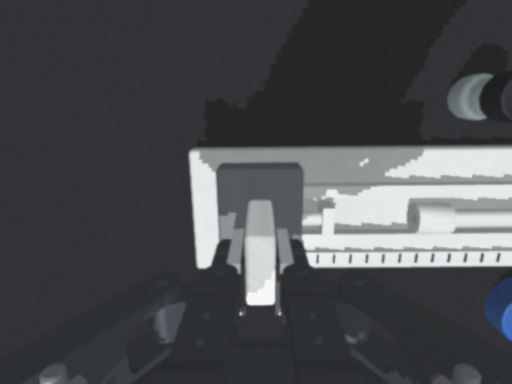

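The tab is gripped at 11.5 mm. I'll slide the jaw along tool +x.

send_rows --delta_pos '[[0.019, 0, 0], [0.019, 0, 0], [0.019, 0, 0], [0.019, 0, 0], [0.019, 0, 0]]' --angular '[[0, 0, 0], [0, 0, 0], [0, 0, 0], [0, 0, 0], [0, 0, 0]]'

```text
clock: 4.33
position: [0.5171, -0.254, 0.0669]
ee_rot: [0.0, 0.999, 0.055, -0.002]
contact_force: [-6.5, 0.0, 8.5]
width: 0.0117
```

send_rows --delta_pos '[[0.005, 0, 0], [0.005, 0, 0], [0.005, 0, 0], [0.005, 0, 0], [0.005, 0, 0]]' --angular '[[0, 0, 0], [0, 0, 0], [0, 0, 0], [0, 0, 0], [0, 0, 0]]'

```text
clock: 4.75
position: [0.5269, -0.2529, 0.0669]
ee_rot: [0.0, 0.999, 0.055, -0.002]
contact_force: [-5.6, -0.7, 8.8]
width: 0.0117
```

```bash
python3 - <<'E'
from h import *
cv2.imwrite("pics/wrist3.png",manip.get_image("wrist"))
s=manip.get_state();print(s["position"],s["contact_force"],s["clock"])
E
```

```text
[ 0.52729337 -0.25285666  0.06693019] [-4.28782129  0.3968023  10.06857015] 4.8
```

View pics/wrist3.png

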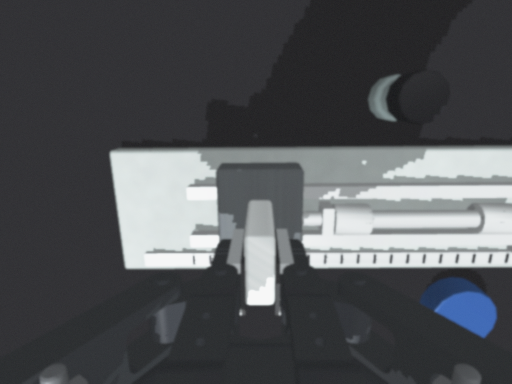

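The pad has reached the column, with the jaw at about 0.047. From here I move slowly.

send_rows --delta_pos '[[0.004, 0, 0], [0.004, 0, 0], [0.004, 0, 0], [0.003, 0, 0], [0.003, 0, 0]]' --angular '[[0, 0, 0], [0, 0, 0], [0, 0, 0], [0, 0, 0], [0, 0, 0]]'

```text
clock: 5.22
position: [0.5336, -0.2521, 0.0669]
ee_rot: [-0.0, 0.999, 0.055, -0.002]
contact_force: [-5.6, 0.1, 9.5]
width: 0.0117
```

send_rows --delta_pos '[[0.001, 0, 0], [0.001, 0, 0], [0.001, 0, 0]]' --angular '[[0, 0, 0], [0, 0, 0], [0, 0, 0]]'

```text
clock: 5.47
position: [0.5347, -0.2519, 0.0669]
ee_rot: [-0.0, 0.999, 0.055, -0.002]
contact_force: [-6.4, -0.9, 10.1]
width: 0.0114
```

send_rows --delta_pos '[[0.001, 0, 0], [0.001, 0, 0], [0.001, 0, 0]]' --angular '[[0, 0, 0], [0, 0, 0], [0, 0, 0]]'

```text
clock: 5.72
position: [0.5359, -0.2518, 0.0669]
ee_rot: [-0.0, 0.999, 0.055, -0.002]
contact_force: [-4.6, 0.7, 9.8]
width: 0.0111
```

send_rows --delta_pos '[[0.001, 0, 0], [0.001, 0, 0], [0.001, 0, 0]]' --angular '[[0, 0, 0], [0, 0, 0], [0, 0, 0]]'

```text
clock: 5.97
position: [0.5367, -0.2517, 0.0669]
ee_rot: [-0.0, 0.999, 0.055, -0.003]
contact_force: [-7.9, -1.0, 9.4]
width: 0.0117
```

send_rows --delta_pos '[[0.001, 0, 0], [0.001, 0, 0], [0.001, 0, 0]]' --angular '[[0, 0, 0], [0, 0, 0], [0, 0, 0]]'

```text
clock: 6.22
position: [0.5374, -0.2516, 0.0669]
ee_rot: [-0.0, 0.998, 0.055, -0.003]
contact_force: [-9.0, 0.8, 10.9]
width: 0.0117
```

```bash
python3 - <<'E'
from h import *
cv2.imwrite("pics/wrist4.png",manip.get_image("wrist"))
cv2.imwrite("pics/side4.png",manip.get_image("side"))
crop(cv2.imread("pics/side4.png"),200,235,130,60,6,"pics/side4c.png")
s=manip.get_state();print(s["position"],s["contact_force"],s["clock"])
E
```

```text
[ 0.53745101 -0.25161777  0.06693007] [-6.60863495 -1.2766745  10.86812919] 6.3167
```

View pics/wrist4.png

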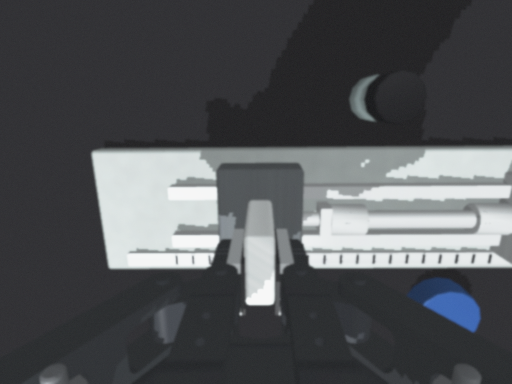

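View pics/side4c.png

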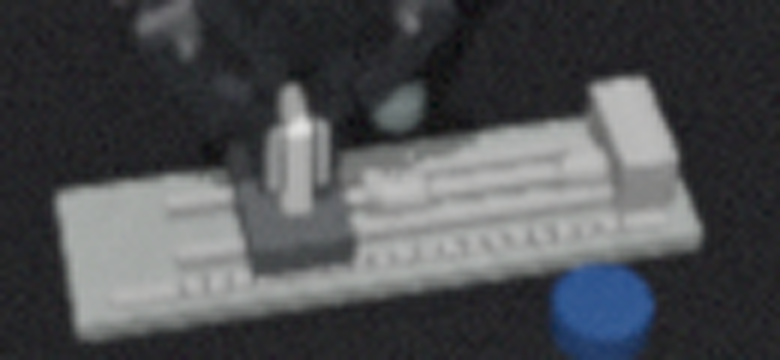

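send_rows --delta_pos '[[0.001, 0, 0], [0.001, 0, 0], [0.001, 0, 0]]' --angular '[[0, 0, 0], [0, 0, 0], [0, 0, 0]]'

```text
clock: 6.57
position: [0.5382, -0.2515, 0.0669]
ee_rot: [-0.0, 0.998, 0.055, -0.004]
contact_force: [-10.0, -0.8, 10.8]
width: 0.0113
```

send_rows --delta_pos '[[0.001, 0, 0], [0.001, 0, 0], [0.001, 0, 0]]' --angular '[[0, 0, 0], [0, 0, 0], [0, 0, 0]]'

```text
clock: 6.82
position: [0.539, -0.2514, 0.0669]
ee_rot: [-0.0, 0.998, 0.055, -0.004]
contact_force: [-11.3, -1.7, 12.3]
width: 0.0118
```

send_rows --delta_pos '[[0, 0, 0], [0, 0, 0], [0, 0, 0]]' --angular '[[0, 0, 0], [0, 0, 0], [0, 0, 0]]'

```text
clock: 7.07
position: [0.539, -0.2514, 0.0669]
ee_rot: [-0.0, 0.998, 0.055, -0.004]
contact_force: [-9.5, -1.3, 11.7]
width: 0.0115
```

```bash
python3 - <<'E'
from h import *
for i in range(3):
    manip.get_image("top")
    s=manip.get_state();print(s["position"],s["contact_force"],s["clock"])
E
```

```text
[ 0.53897678 -0.25143066  0.06690706] [-10.0892252   -1.25770524  10.94017776] 7.1167
[ 0.53899254 -0.2514325   0.06694039] [-11.52630984  -0.16727617  12.25231217] 7.1667
[ 0.53898143 -0.25144196  0.06692683] [-10.19758364  -0.6580088   11.96983993] 7.2167
```

Force rises about 1.5 N/mm from a 5.3 N base, so the pad is at about 5 N and the jaw at about 0.058. I'll unload the arm slightly, then open.

send_rows --delta_pos '[[-0.002, 0, 0], [-0.002, 0, 0], [-0.001, 0, 0], [0, 0, 0]]' --angular '[[0, 0, 0], [0, 0, 0], [0, 0, 0], [0, 0, 0]]'

```text
clock: 7.55
position: [0.5389, -0.2515, 0.067]
ee_rot: [-0.0, 0.999, 0.054, -0.002]
contact_force: [-4.6, 0.9, 10.0]
width: 0.0113
```

send_rows --delta_pos '[[0, 0, 0], [0, 0, 0], [0, 0, 0], [0, 0, 0]]' --angular '[[0, 0, 0], [0, 0, 0], [0, 0, 0], [0, 0, 0]]' --hand 40

```text
clock: 7.88
position: [0.541, -0.2515, 0.0659]
ee_rot: [-0.0, 0.999, 0.054, -0.0]
contact_force: [-0.4, 0.0, -0.0]
width: 0.0398
```

```bash
python3 - <<'E'
from h import *
cv2.imwrite("pics/wrist5.png",manip.get_image("wrist"))
s=manip.get_state();print(s)
E
```

```text
{'clock': 7.9333, 'qpos': array([-5.51730015e-01,  4.61839226e-01,  1.71367843e+00, -1.35285498e-05,
        9.66481278e-01, -6.59653797e-01]), 'qd': array([ 8.48402470e-05, -3.08257685e-04, -1.81204290e-03,  8.42255666e-04,
       -8.99981690e-05, -8.98876936e-04]), 'effort': array([-1.67274097e-02, -4.71974695e+01, -1.92259884e+01, -1.43304122e-03,
        3.02381784e-03,  1.03336042e-03]), 'position': array([ 0.54098801, -0.25148434,  0.06593129]), 'ee_rot': array([-1.11079749e-04,  9.98544182e-01,  5.39395440e-02, -1.70173536e-04]), 'contact_force': array([ 0.67900286, -0.74451955,  0.06161804]), 'moment': array([ 0.02053263, -0.02569159, -0.02932789]), 'width': 0.04035402469846103}
```

View pics/wrist5.png

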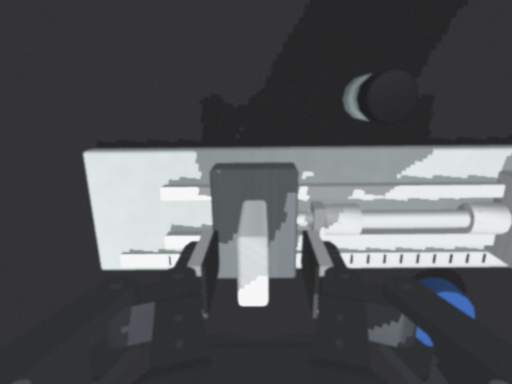

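send_rows --delta_pos '[[0, 0, -0.05], [0, 0, -0.07], [0, 0, -0.08], [0, 0, -0.08], [0, 0, -0.06]]' --angular '[[0, 0, 0], [0, 0, 0], [0, 0, 0], [0, 0, 0], [0, 0, 0]]'

```text
clock: 8.35
position: [0.5417, -0.2518, 0.2048]
ee_rot: [0.001, 0.999, 0.054, 0.001]
contact_force: [0.4, -1.1, -0.4]
width: 0.0402
```

send_rows --delta_pos '[[0, 0, 0], [0, 0, 0], [0, 0, 0]]' --angular '[[0, 0, 0], [0, 0, 0], [0, 0, 0]]'

```text
clock: 8.6
position: [0.5405, -0.2512, 0.2015]
ee_rot: [-0.0, 0.999, 0.054, -0.001]
contact_force: [1.0, -0.3, -0.5]
width: 0.0397
```

```bash
python3 - <<'E'
from h import *
c=manip.calibration("wrist");im=manip.get_image("wrist")
cv2.imwrite("pics/wrist6.png",im)
np.save("w6.npy",c,allow_pickle=True)
crop(im,170,120,130,100,6,"pics/w6c.png");print(manip.get_state()["position"])
crop(im,270,120,130,100,6,"pics/w6d.png")
E
```

```text
[ 0.54018597 -0.25100698  0.20079172]
```

View pics/w6c.png

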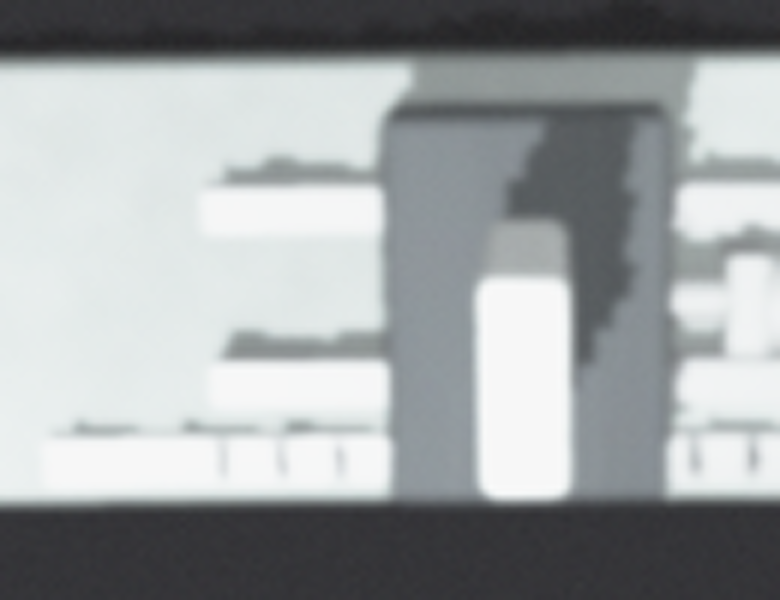

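View pics/w6d.png

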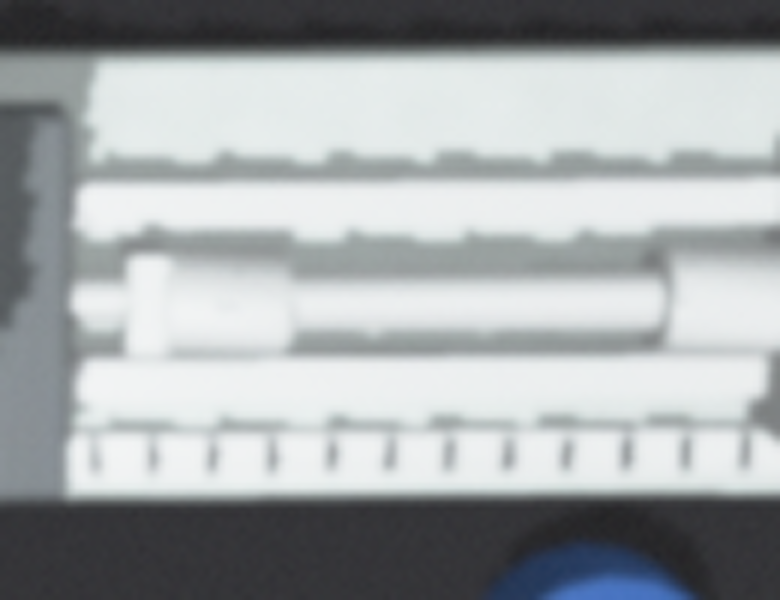

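```bash
python3 - <<'E'
from h import *
np.set_printoptions(precision=4,suppress=True)
c=np.load("w6.npy",allow_pickle=True).item()
t=onz(c,*un(523.5,388,6,170,120),.081);print(t, (t-[.4818,-.2545,.081])@[.9938,.111,0])
ax=np.array([.9938,.111,0])
f=lambda x,y,z:onz(c,*un(x,y,6,270,120),z)@ax-t@ax
print("carriage front top",f(68,300,.034),"pad near",f(125,300,.029),"pad far",f(170,300,.029),"col near fit end",f(290,300,.030),"far fit start",f(668,300,.03))
E
```

```text
[ 0.5379 -0.2457  0.081 ] 0.05673464750022364
carriage front top 0.021970812171075882 pad near 0.03129809670784278 pad far 0.03840263066455418 col near fit end 0.05716228181161187 far fit start 0.11661767663849065
```

```bash
python3 - <<'E'
from h import *
np.set_printoptions(precision=4,suppress=True)
im=cv2.imread("pics/wrist6.png");crop(im,370,110,130,100,6,"pics/w6e.png")
E
```

```text
(no output)
```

View pics/w6e.png

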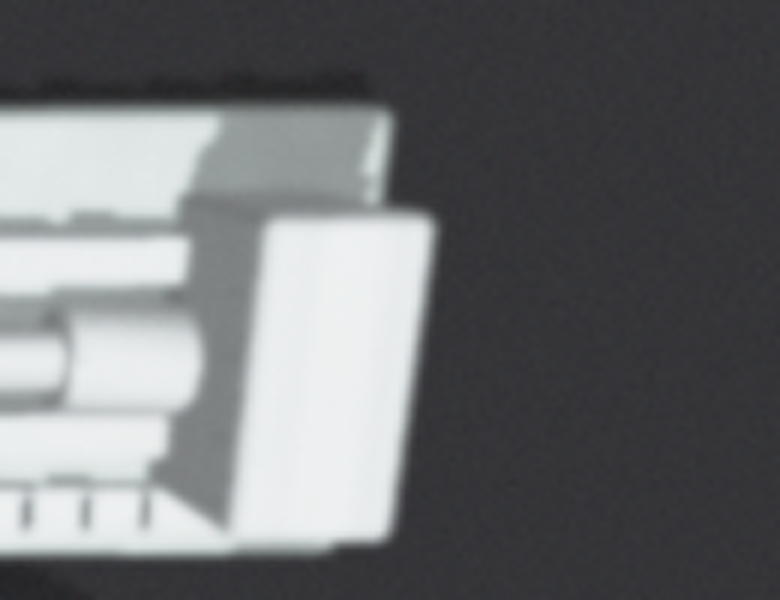

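The column sits against the anvil, and the pad face is about 37 mm ahead of the tab, so the spring is compressed about 2.5 mm. The press holds. Next is the oven.

send_rows --delta_pos '[[0, 0, -0.06], [0, 0, -0.06], [0, 0, -0.055]]' --angular '[[0, 0, 0.89], [0, 0, 0.89], [0, 0, 0.89]]'

```text
clock: 8.9
position: [0.5403, -0.2511, 0.2709]
ee_rot: [-0.001, 0.999, -0.055, -0.002]
contact_force: [0.1, 0.3, -0.3]
width: 0.0401
```

send_rows --delta_pos '[[-0.019, -0.087, 0], [-0.019, -0.087, 0], [-0.019, -0.087, 0], [-0.019, -0.087, 0], [-0.019, -0.087, 0]]' --angular '[[0, 0, 0], [0, 0, 0], [0, 0, 0], [0, 0, 0], [0, 0, 0]]'

```text
clock: 9.32
position: [0.5204, -0.0729, 0.2704]
ee_rot: [-0.0, 0.999, -0.053, -0.002]
contact_force: [0.1, 0.5, 0.9]
width: 0.0404
```

send_rows --delta_pos '[[-0.019, -0.087, 0], [-0.019, -0.087, 0], [-0.019, -0.087, 0], [-0.019, -0.087, 0], [-0.019, -0.087, 0]]' --angular '[[0, 0, 0], [0, 0, 0], [0, 0, 0], [0, 0, 0], [0, 0, 0]]'

```text
clock: 9.73
position: [0.5008, 0.1041, 0.2705]
ee_rot: [0.0, 0.999, -0.053, -0.002]
contact_force: [0.2, -0.1, -0.5]
width: 0.04
```

send_rows --delta_pos '[[-0.019, -0.087, 0], [-0.019, -0.087, 0], [-0.019, -0.087, 0], [-0.019, -0.087, 0], [0, 0, 0]]' --angular '[[0, 0, 0], [0, 0, 0], [0, 0, 0], [0, 0, 0], [0, 0, 0]]'

```text
clock: 10.15
position: [0.4848, 0.2499, 0.2702]
ee_rot: [-0.002, 0.999, -0.05, -0.002]
contact_force: [0.3, -0.9, 0.2]
width: 0.0399
```

send_rows --delta_pos '[[0, 0, 0], [0, 0, 0], [0, 0, 0]]' --angular '[[0, 0, 0], [0, 0, 0], [0, 0, 0]]'

```text
clock: 10.4
position: [0.4864, 0.243, 0.2714]
ee_rot: [0.001, 0.999, -0.053, -0.001]
contact_force: [0.7, -0.0, -0.3]
width: 0.0402
```

```bash
python3 - <<'E'
from h import *
c=manip.calibration("wrist");im=manip.get_image("wrist")
cv2.imwrite("pics/wrist7.png",im)
np.save("w7.npy",c,allow_pickle=True)
print(manip.get_state())
E
```

```text
{'clock': 10.45, 'qpos': array([ 3.35370973e-01,  2.18127303e-01,  1.53168015e+00, -5.90686690e-04,
        1.39314178e+00,  4.42696049e-01]), 'qd': array([-0.00735582, -0.00578205, -0.00428809,  0.0044313 , -0.00203564,
        0.00102498]), 'effort': array([ 4.35402738e-01, -3.82036614e+01, -2.48083055e+01,  2.59894406e-02,
        8.10944766e-03, -2.21269016e-03]), 'position': array([0.4865892 , 0.24287617, 0.27166481]), 'ee_rot': array([ 5.26212456e-04,  9.98563048e-01, -5.35844567e-02, -5.17361726e-04]), 'contact_force': array([-0.04303211, -0.22848629,  0.4447872 ]), 'moment': array([ 0.01176316, -0.01093446, -0.0922177 ]), 'width': 0.039762943656768704}
```

View pics/wrist7.png

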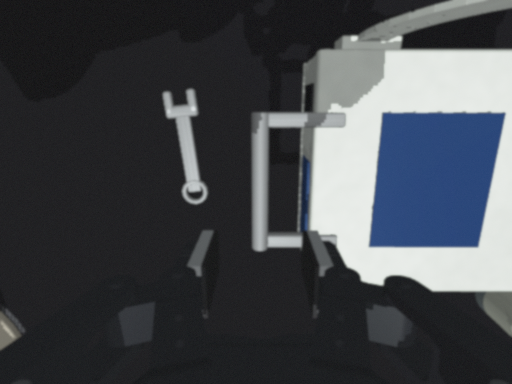

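The bar is at column 260, rows 112–250, and aligned with the tool. The spanner is well clear to the left.

```bash
python3 - <<'E'
from h import *
np.set_printoptions(precision=4,suppress=True)
c=np.load("w7.npy",allow_pickle=True).item()
a=onz(c,260.5,113,.13);b=onz(c,260.3,250,.13);m=(a+b)/2;print(a,b,m,np.linalg.norm(a-b))
im=cv2.imread("pics/wrist7.png");g=cv2.cvtColor(im,cv2.COLOR_BGR2GRAY)
for r in(150,180,210):print(r,g[r,245:278])
s=manip.get_state();M=quat(s["ee_rot"]).as_matrix()
print("delta tool",M.T@(np.array([m[0],m[1],.132])-s["position"]), M[:,0])
E
```

```text
[0.4936 0.3022 0.13  ] [0.4803 0.1814 0.13  ] [0.487  0.2418 0.13  ] 0.12143750555108351
150 [ 34  32  35  36  34  46  71 101 123 138 148 158 165 173 178 179 175 170
 160 152 142 129 110  81  50  29  23  28  27  24  22  24  22]
180 [ 36  33  33  34  36  42  70 101 125 138 151 160 168 175 180 180 177 169
 160 148 138 125 104  74  46  36  33  34  33  34  34  33  32]
210 [ 33  35  33  34  32  37  67 100 124 142 154 163 170 177 182 181 176 167
 158 146 135 120  95  67  42  35  35  31  36  34  36  33  34]
delta tool [0.0006 0.0009 0.1397] [ 0.9943 -0.107  -0.001 ]
```

send_rows --delta_pos '[[0.0015, 0.002, 0.08], [0, 0, 0.08], [0, 0, 0.08], [0, 0, 0.07], [0, 0, 0.039]]' --angular '[[0, 0, 0], [0, 0, 0], [0, 0, 0], [0, 0, 0], [0, 0, 0]]' --hand 34

```text
clock: 10.87
position: [0.4854, 0.2411, 0.1295]
ee_rot: [0.001, 0.999, -0.054, -0.002]
contact_force: [-0.9, -0.6, 0.3]
width: 0.034
```

send_rows --delta_pos '[[0, 0, 0], [0, 0, 0], [0, 0, 0], [0, 0, 0]]' --angular '[[0, 0, 0], [0, 0, 0], [0, 0, 0], [0, 0, 0]]'

```text
clock: 11.2
position: [0.4884, 0.2433, 0.1344]
ee_rot: [-0.001, 0.999, -0.053, 0.002]
contact_force: [0.1, 0.3, -0.1]
width: 0.034
```

send_rows --delta_pos '[[0, 0, 0], [0, 0, 0], [0, 0, 0], [0, 0, 0], [0, 0, 0]]' --angular '[[0, 0, 0], [0, 0, 0], [0, 0, 0], [0, 0, 0], [0, 0, 0]]' --hand 0 --squeeze 60

```text
clock: 11.62
position: [0.486, 0.2436, 0.1335]
ee_rot: [-0.0, 0.999, -0.053, -0.001]
contact_force: [-4.8, 0.6, 6.0]
width: 0.0118
```

send_rows --delta_pos '[[0, 0, 0], [0, 0, 0], [0, 0, 0], [0, 0, 0]]' --angular '[[0, 0, 0], [0, 0, 0], [0, 0, 0], [0, 0, 0]]'

```text
clock: 11.95
position: [0.486, 0.2436, 0.1336]
ee_rot: [-0.0, 0.999, -0.053, -0.001]
contact_force: [-4.7, 0.3, 6.2]
width: 0.0118
```

```bash
python3 - <<'E'
from h import *
s=manip.get_state();print(s)
for n in("wrist","top","side"): cv2.imwrite(f"pics/{n}8.png",manip.get_image(n))
crop(cv2.imread("pics/top8.png"),290,165,70,100,6,"pics/t8g.png")
E
```

```text
{'clock': 11.95, 'qpos': array([3.36111698e-01, 3.21690497e-01, 1.74978523e+00, 9.76494623e-04,
       1.07111231e+00, 4.41298038e-01]), 'qd': array([ 0.00079892,  0.00015325,  0.00116589, -0.00158975, -0.0002844 ,
       -0.00097836]), 'effort': array([ -1.4033873 , -37.45807528, -21.41521275,  -0.7017678 ,
        -1.45059027,  -0.07556673]), 'position': array([0.4860117 , 0.24362413, 0.13357471]), 'ee_rot': array([-2.07853906e-04,  9.98604746e-01, -5.28027469e-02, -6.22935926e-04]), 'contact_force': array([-4.67989683,  0.33869816,  6.21590235]), 'moment': array([ 0.06392516,  0.80114713, -0.06789189]), 'width': 0.011763806939836032}
```

View pics/wrist8.png

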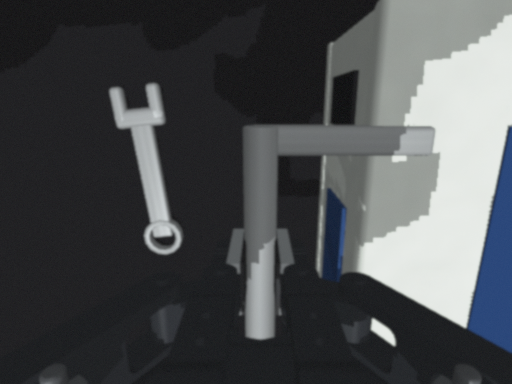

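View pics/t8g.png

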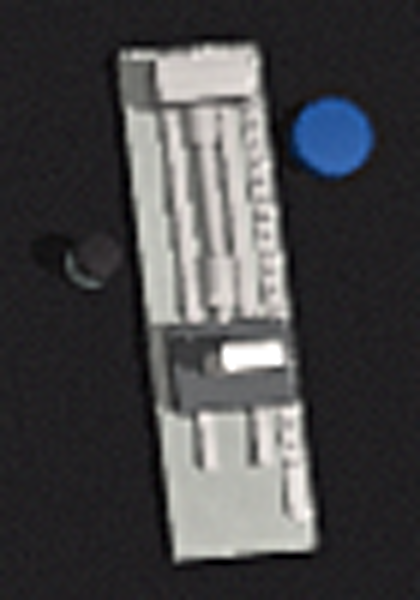

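View pics/side8.png

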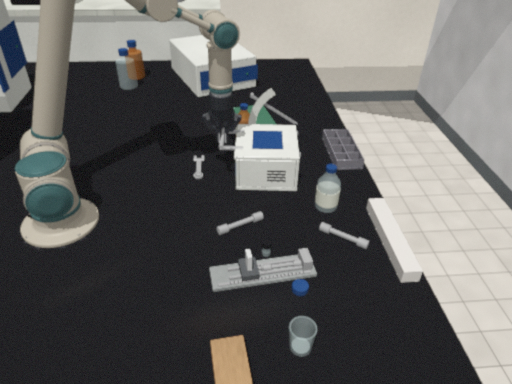

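The bar is held at 11.8 mm opening, and the jaw is still shut on the column. Now I'll work out the lifting arc and check the pointer angle again.

```bash
python3 - <<'E'
from h import *
np.set_printoptions(precision=4,suppress=True)
f=lambda t:np.array([-.25*np.cos(t)+.015*np.sin(t),.25*np.sin(t)+.015*np.cos(t)])
p=f(0)
for k in range(1,12):
    t=.05*k;q=f(t);print(round(t,3),(q-p)/.4,(q-f(0)));p=q
print(f(.57)-f(0))
# pointer: known hinge geometry; oven x from bar
M=np.array([.9945,-.105,0]);Y=np.array([.105,.9945,0]);bar=np.array([.487,.242,.13])
H=bar+.25*M-np.array([0,0,.015]);H2=H+.13*Y
ct=manip.calibration("top");cs=manip.calibration("side")
for t in(.5,.55,.6,.65):
    tip=H2+.19*(-np.cos(t)*M+np.sin(t)*np.array([0,0,1]))
    print(t,"tip top/side",proj(ct,tip),proj(cs,tip),proj(ct,H2),proj(cs,H2))
print("obs tip",un(100,298,5,90,130),un(265,82,5,200,80),"far",un(215,68,5,90,130),un(485,216,5,200,80))
E
```

```text
0.05 [0.0027 0.0312] [0.0011 0.0125]
0.1 [0.0042 0.031 ] [0.0027 0.0249]
0.15 [0.0058 0.0308] [0.005  0.0372]
0.2 [0.0073 0.0304] [0.008  0.0494]
0.25 [0.0088 0.03  ] [0.0115 0.0614]
0.3 [0.0103 0.0296] [0.0156 0.0732]
0.35 [0.0118 0.029 ] [0.0203 0.0848]
0.4 [0.0132 0.0284] [0.0256 0.0962]
0.45 [0.0146 0.0277] [0.0314 0.1072]
0.5 [0.016  0.0269] [0.0378 0.118 ]
0.55 [0.0173 0.0261] [0.0447 0.1285]
[0.0476 0.1325]
0.5 tip top/side [[110.9247 194.0701]] [[248.6923  99.5907]] [[133.5905 144.1143]] [[294.9673 124.1563]]
0.55 tip top/side [[110.1341 191.7328]] [[250.0869  97.4137]] [[133.5905 144.1143]] [[294.9673 124.1563]]
0.6 tip top/side [[109.3983 189.2258]] [[251.608  95.292]] [[133.5905 144.1143]] [[294.9673 124.1563]]
0.65 tip top/side [[108.7212 186.5541]] [[253.2523  93.2321]] [[133.5905 144.1143]] [[294.9673 124.1563]]
obs tip (109.6, 189.2) (252.6, 96.0) far (132.6, 143.2) (296.6, 122.8)
```

send_rows --delta_pos '[[0.003, 0, -0.031], [0.004, 0, -0.031], [0.006, 0, -0.031], [0.007, 0, -0.03], [0.009, 0, -0.03]]' --angular '[[0, 0, 0], [0, 0, 0], [0, 0, 0], [0, 0, 0], [0, 0, 0]]'

```text
clock: 12.52
position: [0.496, 0.2425, 0.1929]
ee_rot: [-0.0, 0.999, -0.053, -0.003]
contact_force: [-3.4, 2.5, -5.8]
width: 0.0119
```

send_rows --delta_pos '[[0.01, 0, -0.03], [0.012, 0, -0.029], [0.013, 0, -0.028], [0.015, 0, -0.028], [0.016, 0, -0.027]]' --angular '[[0, 0, 0], [0, 0, 0], [0, 0, 0], [0, 0, 0], [0, 0, 0]]'

```text
clock: 12.93
position: [0.5199, 0.24, 0.2494]
ee_rot: [0.0, 0.999, -0.053, -0.006]
contact_force: [-10.0, 2.6, -1.1]
width: 0.0118
```

send_rows --delta_pos '[[0.017, 0, -0.026], [0.007, 0, -0.01], [0, 0, 0], [0, 0, 0]]' --angular '[[0, 0, 0], [0, 0, 0], [0, 0, 0], [0, 0, 0]]'

```text
clock: 13.27
position: [0.5289, 0.239, 0.2642]
ee_rot: [0.0, 0.999, -0.052, -0.006]
contact_force: [-11.3, 2.2, 1.2]
width: 0.0119
```

```bash
python3 - <<'E'
from h import *
np.set_printoptions(precision=4,suppress=True)
s=manip.get_state();print(s)
d=s["position"]-np.array([.4860,.2436,.1336]);print(d@[.9945,-.105,0],d[2])
for n in("wrist","top","side"): cv2.imwrite(f"pics/{n}9.png",manip.get_image(n))
crop(cv2.imread("pics/side9.png"),200,80,120,120,5,"pics/s9o.png")
crop(cv2.imread("pics/top9.png"),90,130,140,120,5,"pics/t9o.png")
E
```

```text
{'clock': 13.2667, 'qpos': array([0.302 , 0.2827, 1.4608, 0.0044, 1.4098, 0.4063]), 'qd': array([ 0.0014,  0.0003,  0.0104,  0.0007, -0.0066,  0.0016]), 'effort': array([ -3.8867, -40.9564, -29.7814,  -1.9708,  -3.6292,  -0.0388]), 'position': array([0.5289, 0.239 , 0.2642]), 'ee_rot': array([ 0.    ,  0.9986, -0.0525, -0.0062]), 'contact_force': array([-11.2813,   2.2177,   1.1643]), 'moment': array([ 0.3957,  1.9843, -0.0073]), 'width': 0.011948148562784857}
0.04316982823968139 0.1305712728807369
```

View pics/s9o.png

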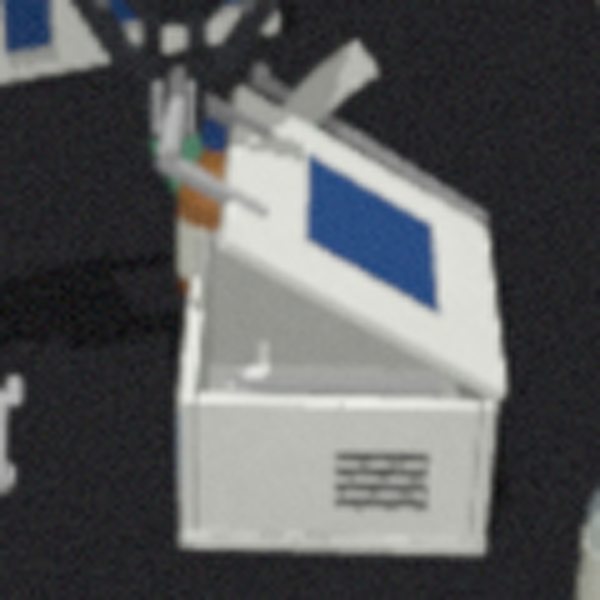

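View pics/t9o.png

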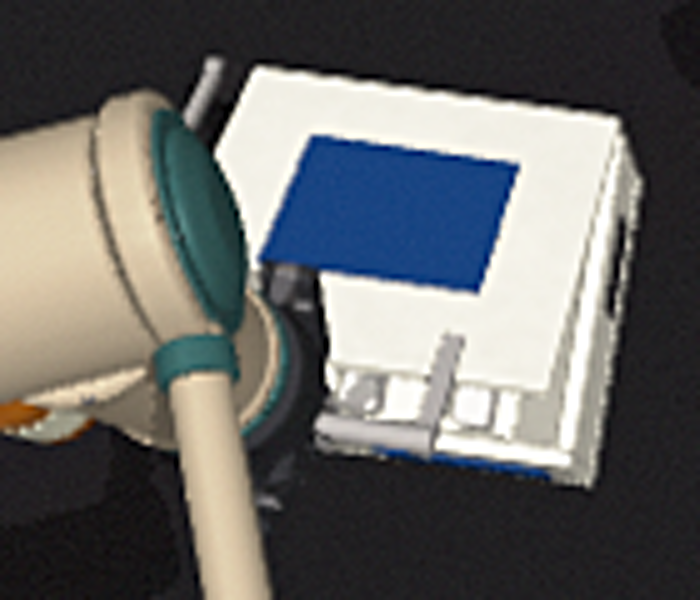

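View pics/wrist9.png

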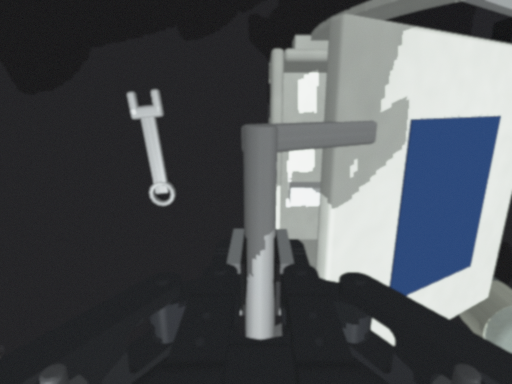

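The lid is up and near the pointer. I'll compare the two angles by casting rays from the side view onto their vertical planes.

```bash
python3 - <<'E'
from h import *
np.set_printoptions(precision=4,suppress=True)
yaw=-.105;X=np.array([np.cos(yaw),np.sin(yaw),0]);Y=np.array([-np.sin(yaw),np.cos(yaw),0])
bar=np.array([.487,.242,.13]);H=bar+.25*X-np.array([0,0,.015])
cs=manip.calibration("side");ct=manip.calibration("top")
im0=cv2.imread("pics/side0.png")
crop(im0,240,85,65,50,12,"pics/s0p.png")
im9=cv2.imread("pics/side9.png");crop(im9,225,85,90,80,8,"pics/s9p.png")
def pl(cal,u,v,y):
    o,d=ray(cal,u,v);t=(y-(o-H)@Y)/(d@Y);p=o+t*d-H;return np.array([p@X,p[2]])
def ang(a,b): d=b-a;return np.arctan2(d[1],-d[0])
# pointer from crops
a=pl(cs,*un(485,216,5,200,80),.13);b=pl(cs,*un(265,82,5,200,80),.13);print("ptr side",a,b,ang(a,b))
for y in (-.108,):
    a=pl(cs,*un(500,388,5,200,80),y);b=pl(cs,*un(225,240,5,200,80),y);print("lid side edge",a,b,ang(a,b))
E
```

```text
ptr side [0.0055 0.0056] [-0.1533  0.1047] 0.5582320570843853
lid side edge [-0.0001  0.0112] [-0.172  0.111] 0.5260749788818002
```

View pics/s0p.png

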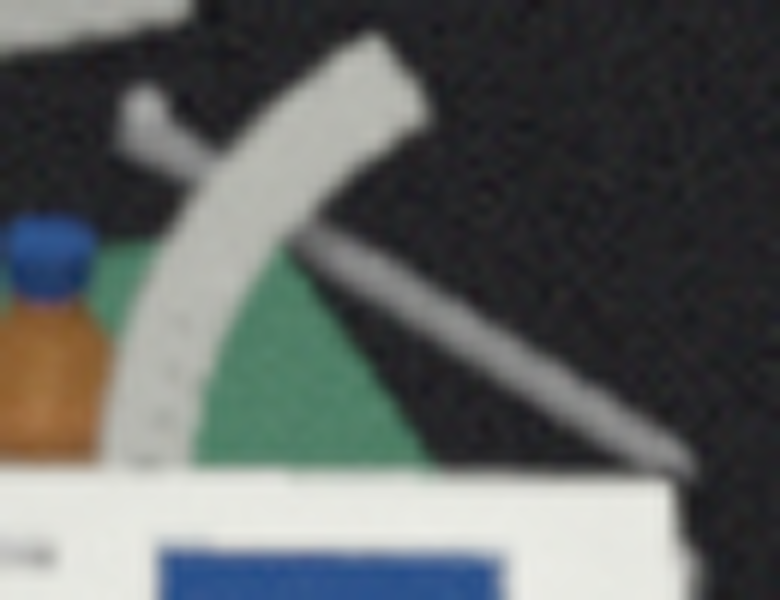

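View pics/s9p.png

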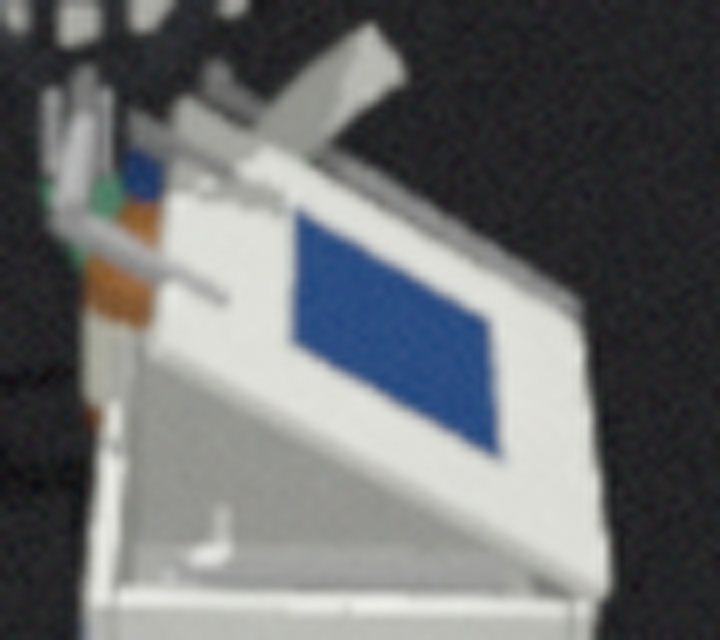

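```bash
python3 - <<'E'
from h import *
np.set_printoptions(precision=4,suppress=True)
yaw=-.105;X=np.array([np.cos(yaw),np.sin(yaw),0]);Y=np.array([-np.sin(yaw),np.cos(yaw),0])
bar=np.array([.487,.242,.13]);H=bar+.25*X-np.array([0,0,.015])
cs=manip.calibration("side")
def pl(cal,u,v,y):
    o,d=ray(cal,u,v);t=(y-(o-H)@Y)/(d@Y);p=o+t*d-H;return np.array([p@X,p[2]])
def ang(a,b): d=b-a;return np.arctan2(d[1],-d[0])
P=lambda x,y:un(x,y,12,240,85)
L=lambda x,y:un(x,y,8,225,85)
for n,a,b,y in(("ptr mid",P(680,455),P(145,118),.13),("ptr seg",P(680,455),P(320,242),.13),("ptr9",L(578,303),L(330,155),.13),("lid far",L(580,320),L(265,145),.108),("lid near top",L(608,570),L(155,340),-.108),("lid near low",L(600,592),L(155,358),-.108)):
    a=pl(cs,*a,y);b=pl(cs,*b,y);print(n,a,b,ang(a,b))
# automatic pointer line: fit on dark-bg segment in side0
im=cv2.imread("pics/side0.png").astype(float);g=im.mean(2)
pts=[]
for u in range(268,295):
    c=g[85:124,u]; s=[]
    v0=(un(0,240+(u-266.7)*12*.597,12,240,85))[1]
    r=np.arange(int(v0)-4,int(v0)+6); w=np.clip(g[r,u]-60,0,None); pts.append((u,(r*w).sum()/w.sum()))
pts=np.array(pts);k=np.polyfit(pts[:,0],pts[:,1],1);print(k,np.abs(np.polyval(k,pts[:,0])-pts[:,1]).max())
a=pl(cs,294,np.polyval(k,294),.13);b=pl(cs,268,np.polyval(k,268),.13);print("fit",a,b,ang(a,b))
for u in(250,252,254):print(pl(cs,u,np.polyval(k,u),.13))
E
```

```text
ptr mid [0.004  0.0069] [-0.1568  0.1107] 0.5732062592539267
ptr seg [0.004  0.0069] [-0.1055  0.0733] 0.5453103776875143
ptr9 [0.0061 0.007 ] [-0.107   0.0762] 0.5488488568046692
lid far [0.0054 0.0102] [-0.1353  0.0906] 0.5189614207170348
lid near top [0.0025 0.0164] [-0.1739  0.1128] 0.4999179834327643
lid near low [0.0002 0.0062] [-0.1739  0.1052] 0.5170232726591454
[  0.6471 -67.7954] 0.9513977665871067
fit [-0.0039  0.0067] [-0.0991  0.07  ] 0.5863360909934315
[-0.1624  0.112 ]
[-0.1554  0.1074]
[-0.1485  0.1028]
```

```bash
cat > lab.py <<'E'
from h import *
from scipy.optimize import least_squares
np.set_printoptions(precision=4,suppress=True)
yaw=-.105;X=np.array([np.cos(yaw),np.sin(yaw),0]);Y=np.array([-np.sin(yaw),np.cos(yaw),0]);Z=np.array([0,0,1.])
bar=np.array([.487,.242,.13]);H=bar+.25*X-np.array([0,0,.015])
def quad(f):
    im=cv2.imread(f);hsv=cv2.cvtColor(im,cv2.COLOR_BGR2HSV)
    m=cv2.inRange(hsv,(100,120,50),(125,255,255))
    cs,_=cv2.findContours(m,cv2.RETR_EXTERNAL,cv2.CHAIN_APPROX_NONE)
    c=[c for c in cs if cv2.pointPolygonTest(c,SEED[f],False)>=0][0]
    a=cv2.approxPolyDP(cv2.convexHull(c),4,True)[:,0].astype(np.float32)
    return a
SEED={"pics/side0.png":(267,139),"pics/side9.png":(275,125),"pics/top0.png":(171,183),"pics/top9.png":(170,170),"pics/side10.png":(275,122)}
E
python3 - <<'E'
from lab import *
for f in SEED:
    try: print(f,quad(f).tolist())
    except Exception as e: print(f,e)
E
```

```text
pics/side0.png [[254.0, 131.0], [280.0, 132.0], [281.0, 147.0], [254.0, 147.0]]
pics/side9.png [[263.0, 113.0], [285.0, 126.0], [286.0, 140.0], [262.0, 126.0]]
pics/top0.png [[154.0, 164.0], [193.0, 170.0], [188.0, 202.0], [148.0, 196.0]]
pics/top9.png [[152.0, 157.0], [193.0, 163.0], [185.0, 187.0], [142.0, 181.0]]
pics/side10.png OpenCV(4.12.0) /io/opencv/modules/imgproc/src/color.cpp:199: error: (-215:Assertion failed) !_src.empty() in function 'cvtColor'
[ WARN:0@0.342] global loadsave.cpp:275 findDecoder imread_('pics/side10.png'): can't open/read file: check file path/integrity
```

```bash
python3 - <<'E'
from lab import *
ct=manip.calibration("top");cs=manip.calibration("side")
def corners(k):
    t=quad(f"pics/top{k}.png");s=quad(f"pics/side{k}.png")
    ti=dict(FL=0,FR=1,NR=2,NL=3);si=dict(NL=0,FL=1,FR=2,NR=3)
    return {n:(tri([(ct,*t[ti[n]]),(cs,*s[si[n]])]),t[ti[n]],s[si[n]]) for n in ti}
c0=corners(0);c9=corners(9)
for c in(c0,c9):
    for n in c: p=c[n][0]-H;print(n,p@X,p@Y,p[2])
    a=(c["NL"][0]+c["NR"][0]-c["FL"][0]-c["FR"][0]);print("ang",np.arctan2(a[2],-a@X))
# label body coords params + theta by reprojection
def model(q,th):
    x0,x1,y0,y1=q
    e=-np.cos(th)*X+np.sin(th)*Z;nn=np.sin(th)*X+np.cos(th)*Z
    return {n:H+a*e+b*Y+.0125*nn for n,a,b in(("NL",x1,y1),("NR",x1,y0),("FL",x0,y1),("FR",x0,y0))}
def res(p):
    r=[]
    for c,th,o in((c0,p[8],0),(c9,p[9],0)):
        m=model(p[:4],th)
        for n in m: r+=list(proj(ct,m[n])[0]-c[n][1]+p[4:6])+list(proj(cs,m[n])[0]-c[n][2]+p[6:8])
    return np.array(r+[p[8]*300])
s=least_squares(res,[.05,.15,-.06,.06,0,0,0,0,0,.55]);print(s.x,np.sqrt((s.fun**2).mean()))
# pointer tip with same image offsets
def rp(p):
    e=-np.cos(p[0])*X+np.sin(p[0])*Z; tip=H+.13*Y+p[1]*e
    return np.r_[proj(ct,tip)[0]-np.array(un(100,298,5,90,130))+s.x[4:6],proj(cs,tip)[0]-np.array(un(265,82,5,200,80))+s.x[6:8]]
q=least_squares(rp,[.55,.19]);print(q.x,q.fun)
E
```

```text
FL -0.05428378925156793 0.057905446001395425 0.0072658179649818105
FR -0.05647612730506286 -0.05772475519340281 0.01652806764054944
NR -0.14641218183059898 -0.05795491308121263 0.013658629341051762
NL -0.146507006312016 0.05807150768414539 0.008068652935072793
ang -0.011344548395546968
FL -0.03898701685972123 0.06082827430881953 0.0291163205956428
FR -0.04234958924685829 -0.059516683269860565 0.04371466476990808
NR -0.12035265693557522 -0.05817688881238303 0.09071476952266151
NL -0.11737216333022955 0.061515882603284715 0.075282252269412
ang 0.5372780585009892
[ 0.0536  0.1463  0.004   0.1176 21.5537  3.4461  0.0095  9.1662  0.
  0.5412] 0.5552485433033205
[0.7936 0.2299] [12.3767  0.8771 -2.1357 -7.3014]
```

The lid measures about 0.545 and the pointer about 0.575, from spread readings of 0.55–0.60. I'll raise the lid by about 0.03 rad.

send_rows --delta_pos '[[0.007, 0, -0.008], [0.007, 0, -0.008], [0, 0, 0], [0, 0, 0], [0, 0, 0]]' --angular '[[0, 0, 0], [0, 0, 0], [0, 0, 0], [0, 0, 0], [0, 0, 0]]'

```text
clock: 13.83
position: [0.533, 0.2386, 0.2701]
ee_rot: [0.0, 0.999, -0.052, -0.008]
contact_force: [-13.2, 1.9, 1.7]
width: 0.0118
```

send_rows --delta_pos '[[0, 0, 0], [0, 0, 0], [0, 0, 0], [0, 0, 0], [0, 0, 0]]' --angular '[[0, 0, 0], [0, 0, 0], [0, 0, 0], [0, 0, 0], [0, 0, 0]]'

```text
clock: 14.25
position: [0.533, 0.2386, 0.27]
ee_rot: [0.0, 0.999, -0.052, -0.008]
contact_force: [-12.9, 1.7, 2.3]
width: 0.0117
```

```bash
python3 - <<'E'
from lab import *
for n in("top","side","wrist"): cv2.imwrite(f"pics/{n}10.png",manip.get_image(n))
s=manip.get_state();d=s["position"]-np.array([.4860,.2436,.1336]);print(d@X,d[2],s["contact_force"],s["width"],s["clock"],s["qd"])
f=lambda t:np.array([-.25*np.cos(t)+.015*np.sin(t),.25*np.sin(t)+.015*np.cos(t)])
from scipy.optimize import brentq
print("kin", brentq(lambda t:(f(t)-f(0))[1]-d[2],.3,.9),brentq(lambda t:(f(t)-f(0))[0]-d@X,.3,.9))
SEED["pics/top10.png"]=(168,170)
ct=manip.calibration("top");cs=manip.calibration("side")
C={}
for k in(0,10):
    t=quad(f"pics/top{k}.png");q=quad(f"pics/side{k}.png");print(t.tolist(),q.tolist())
    ti=dict(FL=0,FR=1,NR=2,NL=3);si=dict(NL=0,FL=1,FR=2,NR=3)
    c={n:tri([(ct,*t[ti[n]]),(cs,*q[si[n]])]) for n in ti}
    a=c["NL"]+c["NR"]-c["FL"]-c["FR"];print(k,"ang",np.arctan2(a[2],-a@X))
crop(cv2.imread("pics/side10.png"),225,85,90,80,8,"pics/s10p.png")
crop(cv2.imread("pics/top10.png"),290,165,70,100,6,"pics/t10g.png")
E
```

```text
0.047302832170620375 0.13642895305234715 [-13.5407   2.6941   1.9852] 0.011544036290678872 14.4 [ 0.0001  0.0001  0.0003  0.0009 -0.0019 -0.0004]
kin 0.589371166756751 0.5678522485599691
[[154.0, 164.0], [193.0, 170.0], [188.0, 202.0], [148.0, 196.0]] [[254.0, 131.0], [280.0, 132.0], [281.0, 147.0], [254.0, 147.0]]
0 ang -0.011344548395546968
[[152.0, 157.0], [193.0, 162.0], [185.0, 186.0], [143.0, 179.0]] [[263.0, 112.0], [285.0, 125.0], [286.0, 139.0], [263.0, 126.0]]
10 ang 0.5392685393018248
```

View pics/s10p.png

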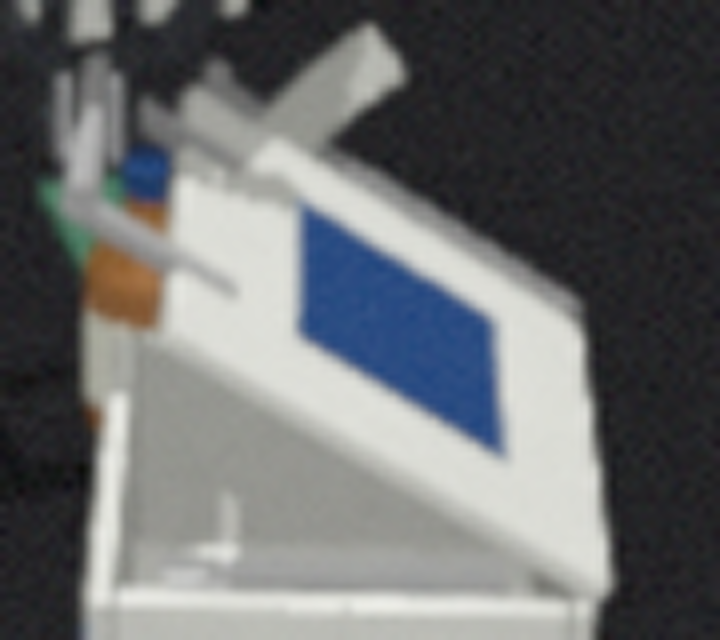

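View pics/t10g.png

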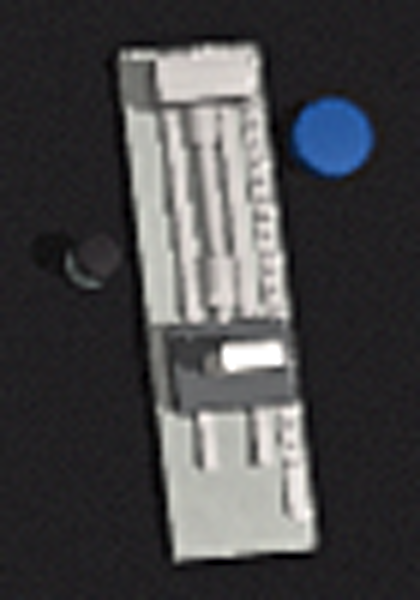

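View pics/wrist10.png

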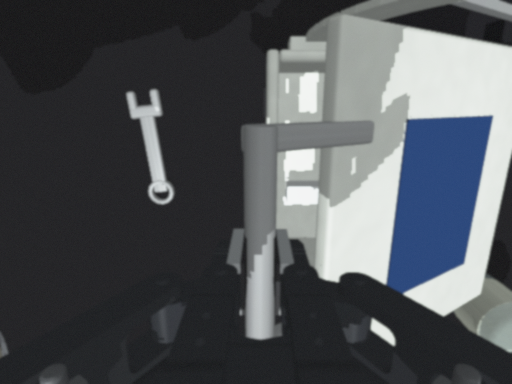

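```bash
python3 - <<'E'
from lab import *
cs=manip.calibration("side")
def pl(u,v,y):
    o,d=ray(cs,u,v);t=(y-(o-H)@Y)/(d@Y);p=o+t*d-H;return np.array([p@X,p[2]])
def cross(col,r0,r1,th):
    for r in range(r0,r1):
        if col[r]<th<=col[r+1]: return r+(th-col[r])/(col[r+1]-col[r])
for k in(9,10):
    g=cv2.imread(f"pics/side{k}.png").mean(2)
    print(g[105:130,280].astype(int))
    A=[];B=[]
    for u in range(270,295):
        a=cross(g[:,u],95,130,80);b=cross(g[:,u],95,140,185)
        if a:A.append((u,a))
        if b:B.append((u,b))
    for n,P,y in(("ptr top",A,.13),("lid top",B,.108)):
        P=np.array(P);m=np.polyfit(P[:,0],P[:,1],1);r=P[:,1]-np.polyval(m,P[:,0]);P=P[np.abs(r)<.8];m=np.polyfit(P[:,0],P[:,1],1);r=P[:,1]-np.polyval(m,P[:,0])
        a=pl(294,np.polyval(m,294),y);b=pl(270,np.polyval(m,270),y);d=b-a
        print(k,n,len(P),m,r.std(),np.arctan2(d[1],-d[0]))
E
```

```text
[ 39  39  37  39  35  38  68 115 136 134 161 200 217 220 220 210 174 112
  87  82  79  84  84  83  85]
9 ptr top 25 [  0.6257 -64.134 ] 0.10064355442992118 0.5693238823278863
9 lid top 25 [  0.563  -42.0544] 0.09983137297222497 0.525083395216764
[ 32  31  34  40  31  35  71 119 141 163 195 215 218 217 210 177 121  86
  82  84  82  79  82  84  83]
10 ptr top 25 [  0.6266 -64.4037] 0.11028995223935582 0.5699985868523791
10 lid top 25 [  0.6221 -59.5085] 0.07458952096098026 0.5691772810484184
```

Fitted the same way in one side picture, the pointer is at 0.570 rad and the lid at 0.569. In the top view the jaw still presses the column, so I'm handing in.

```bash
python3 - <<'E'
from h import *
s=manip.get_state();print(s["position"],s["contact_force"],s["width"],abs(s["qd"]).max())
print(manip.sign_off())
E
```

```text
[0.53303398 0.2385632  0.27002895] [-13.54069594   2.69405429   1.98516135] 0.011544036290678872 0.0018990961169340031
the job is handed in; nothing more can be done
None
```

I slid the jaw shut on the column and left it pressing. I then lifted the lid by its bar to the pointer's angle and handed the job in at about 14.4 s, still holding it. The sign-off gives no verdict.

- **Jaw:** The push force rose from about 5 N while sliding to about 10–11 N, so the pad was pressing with roughly 5 N and the jaw was at about 0.058 m. After I let go, the wrist camera showed the column touching the anvil and the pad spring still pressed in by 2–3 mm. The top picture just before hand-in showed the jaw unmoved.
- **Lid:** The same edge fit in the last side picture gave 0.569 rad for the lid and 0.570 rad for the pointer. The arm was still, and the fingers were closed on the bar with the grip set to 60 N.
- **Readings that disagreed:**
  - The arm's own position put the lid at 0.57–0.59 rad.
  - A coarse fit on the blue label put the lid at 0.54–0.55 rad.
  - Separate pointer readings ran from 0.55 to 0.60 rad.
  - All of these agree with the 0.57 result to within 0.03 rad, inside the 0.07 limit.
- **Still loaded:** The arm is pushing on the bar with about 13 N sideways, because the lid's arc and my commanded path don't quite match. It was steady.
- **Other things on the bench:** Nothing looked moved in the pictures, but I did not measure their positions.

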